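# Take the reverse-threaded nut off a kitchen fan

### The arm

A 6-joint arm with a two-finger parallel gripper is mounted at the origin on a cart in front of the work surface, level with it; the furniture and walls round the work are solid. World frame = base frame: x ahead of the robot, y to its left, z up, the work surface at z = 0. Lengths are in m, angles in rad, forces in N, time in s.
With the tool pointing down it reaches from about 0.375 to 0.975 m from the base axis. Payload 3.8 kg.
Tool frame: the origin (TCP) lies on the centre line of the jaws, within the pads' length; the fingertips stand 25 mm ahead of it and the grasp point (between the pads) lies 6 mm ahead of it; z points along the fingers, y is the line along which they close (so a half turn about z gives the same grasp; the last joint's range is limited). The gripper opens to 85 mm and grips with 20 to 120 N. Pads are 22 mm wide; open, the fingers measure 114 mm over their backs; the gripper's body (76 mm by 85 mm) begins 54 mm behind the grasp point. The pads swing forward as they close: fully open they stand 13 mm farther back than shut.
Start: joints at [-1.275, 0.264, 1.604, -0, 1.274, -0.037], TCP at [0.221, -0.638, 0.256] pointing down, gripper open.
Joint ranges: [-2.63, 2.63], [-0.94, 2.18], [0.31, 2.57], [-1.31, 4.45], [0, 2.66], [-2.55, 2.55]. Speed limits (rad/s): [2.57, 2.57, 3.14, 3.14, 3.14, 3.14].

### API

Orientations are given as a rotation vector (axis times angle).
In Python, from workcell import bot gives the robot as it stands. The module is installed in compiled form; this text tells all that it offers.
- The arm moves only by the tool play_rows, never from a script. Its argument "commands" is a list that holds one entry, the list of rows, each a list of 7 numbers: the shift along the tool's x, y, z as a fraction of full scale, then the turn, a rotation vector about the tool's x, y, z as a fraction of full scale, then the closure, from -1 (fully open) to 1 (shut). A call has 1 to 8 rows; each row is the pose to reach, as a shift and turn from the pose commanded when the call began, along the tool's axes at that moment, turning the shorter way round; what a row does not reach only later rows make up. Full scale, the value 1, is 60 cm for a shift and 180 degrees for a turn. A row lasts 1/10 s, in which the tool goes at most 50 mm and 8.59 degrees, less where a joint would pass 70% of its speed; a pose out of reach is approached as far as the arm can. A call with a number of a shift or a turn outside -1 to 1 is refused whole. A call with a gripper value outside its range is refused whole. The fingers move at their own pace and stop on an object; "force" is the grip in N (left out, the last holds). Time passes only in rows, so rows that repeat a pose let the fingers close. It gives the time, the measured TCP pose, the force, the opening and the grip force at its end, in the units of the state.
- bot.read_state(): the state, without advancing time (a new reading comes with each control period).
- bot.read_camera(name): name is "scene" or "top"; returns the picture (420x560x3 uint8, blue, green, red); there is no depth.
- bot.camera_params(name): a dict with "fov_y" (degrees; the focal length in pixels is half the picture's height over the tangent of half this angle, whatever the lens; pixels are square), "cx", "cy" (the principal point, pixels), "D" ([k1, k2, p1, p2, k3] as OpenCV has them; the pictures are not rectified), "rvec" (rotation vector, rad) and "tvec" (3), from world to camera coordinates, as OpenCV has them. Camera axes: x right, y down, z forward; pixel columns grow to the right and rows downward; lengths in m; the calibration is good to about 2 mm. A picture is of the moment at which its call begins. camera_params takes no time and is no camera call.
- bot.finish_job(): hands the job in; it is judged then, once.
The state is a dict: "time": time; "q": joint angles; "joint_vel": joint speeds; "joint_torque": joint torques, N m; "tool_pos": TCP position; "tcp_rot": TCP orientation; "wrist_force": force on the tool from outside, world axes, zero at the start; "torque": the same for the moment, N m; "width": opening from 0.0 (shut) to 1.0 (fully open); "grip_force": force on a finger pad.
Only numpy, scipy, OpenCV 4.12 (cv2) and the standard library are available. Lean on these libraries where they do the work, as an engineer would, in place of code of your own. Each camera call takes 0.05 s, during which the arm holds its last target. There are 200 camera calls.

### The job

The fan is being stripped for cleaning: unscrew the orange nut that holds its blades, and stand it upright, open end down, gently near the middle of the round wooden tray. The nut has a reverse (left-hand) thread, so it comes off clockwise; leave the salt shaker, timer and honey jar where they are.

Things in the scene. Friction and masses are not known exactly. Their poses are not given: they have to be found in the camera images.
- spinner_nut: Loose orange nut, 69 mm tall, about 70 g, screwed fully down on the fan's hub face. Origin: centre of its open lower rim; z: its axis, out of the closed top. Round skirt z 0 to 32 mm (55 mm across at the rim, 49 above, flat top). On it stands a grip bar: 60 mm along x, 16 mm thick along y, z 32 to 69 mm, centred. Left-hand thread: see thread_end.
- nut_bar (a point): Place to grip the nut, on its axis in the grip bar, 54.5 mm above the nut's origin; grip across the 16 mm (the nut's y). Axes as the nut's. Fingertips must stay above the skirt's flat top, 22 mm below this point.
- thread_end (a point): End of the steel stub, z = 137.5 mm in fan_head. Clockwise turns seen from outside (negative about z) raise the nut 3.5 mm per rad; after about 3 rad the thread ends and it lifts off along z; 3.3 to 3.7 rad is safe. It turns easily, has about 2 mm of play, stays put when let go, only tightens anticlockwise and cannot be pulled off in the thread.
- fan_head: Head of a small white desk fan: motor, grey rear wire guard 208 mm across, blue hub and five blades 204 mm across, locked against turning; front guard off. Origin: the knuckle, 95 mm above the worktop. z: blade and thread axis, 25 degrees off vertical, leaning to the fan's front. Hub face (64 mm across) at z = 112 mm, blades at z = 88 to 106 mm.
- fan: The fan's round base, 156 mm across, fixed to the worktop. Origin: centre of its underside; z up; the head leans towards its -x, roughly to the robot.
- tray: Round brown wooden serving tray on non-slip feet (it does not move), 340 mm across, rim 37 mm high. Origin: centre of its underside, on the worktop. Its flat floor, where the nut shall stand, is 6 mm above that and clear to 110 mm from the centre.
- salt_shaker: Glass salt shaker with a grey top, 44 mm across, 90 mm tall, bystander; origin under its centre.
- timer: Kitchen timer with red foot and white dial, 66x65x56 mm, bystander; origin under its centre.
- honey_jar: Honey jar with a pale lid and dark label, 58x62x99 mm, bystander behind the tray; origin under its centre.
Mind the look-alikes: they are no part of the job. What is meant by the spinner_nut is not blue, and is the larger of those in its own colour.

How it is judged:
On the way:
1. the nut is unscrewed and clear of the thread (z of spinner_nut in the frame of fan_head above 0.142 m), for 0.1 s.
At the end, for the whole second after the job is handed in: The nut stands released and at rest on the tray's floor, open end down and upright within 0.15 rad, its centre within 100 mm of the tray's centre (horizontal distance between spinner_nut and tray below 0.1 m and z of spinner_nut in the frame of tray between 0.002 and 0.012 m and angle between spinner_nut's own z axis and vertical below 0.15 rad and linear speed of spinner_nut below 0.03 m/s); the robot touches nothing.
It fails at once if the nut is dropped or banged onto the tray (over 45 N) (contact force between spinner_nut and tray above 45 N).
It fails at once if salt shaker, timer or honey jar is moved more than 40 mm or tipped (distance of any of salt_shaker, timer, honey_jar from where it was at the start of the episode above 0.04 m or angle between any of salt_shaker, timer, honey_jar's own z axis and vertical above 0.5 rad).
It also fails if it takes over 72 s, if anything falls off the work surface, if the arm or the gripper's body presses on something with over 40 N, if the wrist force passes 120 N, or if a joint passes its speed limit or range.

## Working session

There is one attempt and no reset: what is moved stays moved. The work goes in short steps, Python scripts to look and compute and a tool call to move; the robot and the scene stay as the last step left them, time stands still between calls to the robot, and variables do not carry over. Pictures are saved under pics/ and viewed, at most 10 in all, crops included, and the job is handed in when it is done.

Besides the shell and the picture viewer there is one more tool, called as name(argument=value, ...), one argument or row to a line, values as JSON. play_rows: Moves the arm, as the interface text tells. Its arguments: {"type":"object","properties":{"commands":{"type":"array"},"force":{"type":"number"}},"required":["commands"]}

```bash
mkdir -p pics
cat > h.py <<'E'
import numpy as np,cv2
from workcell import bot
def cam(n):
    p=bot.camera_params(n);f=210/np.tan(np.radians(p["fov_y"])/2)
    K=np.array([[f,0,p["cx"]],[0,f,p["cy"]],[0,0,1.]])
    return K,np.array(p["D"],float),np.array(p["rvec"],float),np.array(p["tvec"],float)
def proj(n,P):
    K,D,r,t=cam(n);return cv2.projectPoints(np.array(P,float).reshape(-1,1,3),r,t,K,D)[0].reshape(-1,2)
def ray(n,uv):
    K,D,r,t=cam(n);R=cv2.Rodrigues(r)[0]
    u=cv2.undistortPoints(np.array([[uv]],float),K,D)[0,0]
    d=R.T@np.array([u[0],u[1],1]);return -R.T@t,d/np.linalg.norm(d)
def plane(n,uv,z):
    o,d=ray(n,uv);return o+d*(z-o[2])/d[2]
E
python3 - <<'E'
from h import *
for n in("scene","top"):
    cv2.imwrite(f"pics/{n}0.png",bot.read_camera(n)); K,D,r,t=cam(n);print(n,K[0,0],D,ray(n,(280,210)))
print(bot.read_state())
E
```

```text
scene 512.6224895624034 [-0.09926013  0.          0.          0.          0.        ] (array([-0.33701473,  0.58402274,  0.67390167]), array([ 0.79624806, -0.42003238, -0.43538698]))
top 519.4406183252138 [0.04120595 0.         0.         0.         0.        ] (array([ 0.0856329 , -0.02379923,  1.39278651]), array([ 0.35933683,  0.0969657 , -0.92815661]))
{'time': 0.1, 'q': array([-1.27491078e+00,  2.64717209e-01,  1.60526482e+00, -1.48253899e-05,
        1.27369366e+00, -3.69007228e-02]), 'joint_vel': array([ 0.00114444, -0.00111096, -0.00287002,  0.0011765 , -0.00072747,
        0.00031862]), 'joint_torque': array([ 8.33179838e-04, -5.16708255e+01, -3.68588769e+01,  1.10114927e-04,
        6.33924210e-03, -3.09178517e-05]), 'tool_pos': array([ 0.22032007, -0.63737569,  0.25504513]), 'tcp_rot': array([-3.09616635e+00, -5.19995551e-01,  4.44300873e-04]), 'wrist_force': array([-0.59602984,  0.95924783,  0.38934579]), 'torque': array([-0.09034154, -0.06084119, -0.03711321]), 'grip_force': 0.0, 'width': 0.9991864467262191}
```

View pics/scene0.png

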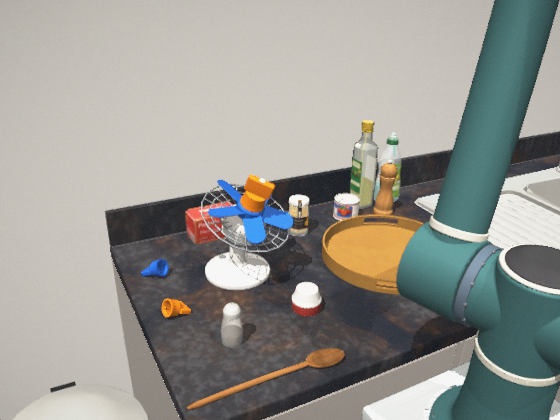

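View pics/top0.png

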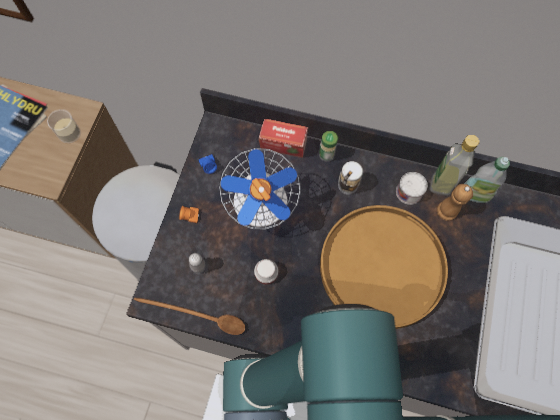

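The scene view shows the fan with the orange nut at about (258,190). The top view shows the nut at (260,190), the tray at (384,266), the timer at (266,271) and the salt shaker at (197,262). I'll zoom in on the fan.

Run:
```python
from h import *
a=cv2.imread("pics/scene0.png")[150:300,190:300];b=cv2.imread("pics/top0.png")[140:240,210:310]
a=cv2.resize(a,(396,540),interpolation=3);b=cv2.resize(b,(400,400),interpolation=3)
o=np.zeros((540,796,3),np.uint8);o[:,:396]=a;o[:400,396:]=b;cv2.imwrite("pics/z.png",o)
for n in("scene","top"):
    im=cv2.imread(f"pics/{n}0.png");h=cv2.cvtColor(im,cv2.COLOR_BGR2HSV)
    m=cv2.inRange(h,(5,170,90),(22,255,255))
    k,l,s,c=cv2.connectedComponentsWithStats(m)
    print(n,[(s[i].tolist(),c[i].round(1).tolist()) for i in range(1,k) if s[i,4]>60])
print("tray",plane("top",(384,266),.03),plane("top",(322,266),.037),plane("top",(447,266),.037),plane("top",(384,207),.037),plane("top",(384,327),.037))
print("base scene",plane("scene",(237,268),.015),"timer",plane("top",(266,271),.05),"salt",plane("top",(197,262),.05),"honey",plane("top",(350,178),.06))
o1,d1=ray("scene",(258.5,190));o2,d2=ray("top",(260.5,189.5))
s=np.linalg.lstsq(np.c_[d1,-d2],o2-o1,rcond=None)[0];p=o1+d1*s[0];q=o2+d2*s[1];print("nut",p,q)
```

```text
scene [([362, 123, 11, 9, 68], [367.1, 126.8]), ([241, 175, 34, 37, 793], [255.9, 193.5]), ([161, 298, 30, 20, 393], [173.8, 307.6])]
top []
tray [ 0.53093343 -0.19591508  0.03      ] [ 0.48401053 -0.03441355  0.037     ] [ 0.57393826 -0.35732869  0.037     ] [ 0.69736694 -0.16188229  0.037     ] [ 0.36939565 -0.22601862  0.037     ]
base scene [0.62809218 0.1875383  0.015     ] timer [0.42715067 0.10591063 0.05      ] salt [0.40194161 0.29051854 0.05      ] honey [ 0.74863644 -0.0496911   0.06      ]
nut [0.57299331 0.15700191 0.23455301] [0.57324763 0.15737384 0.23471828]
```

View pics/z.png

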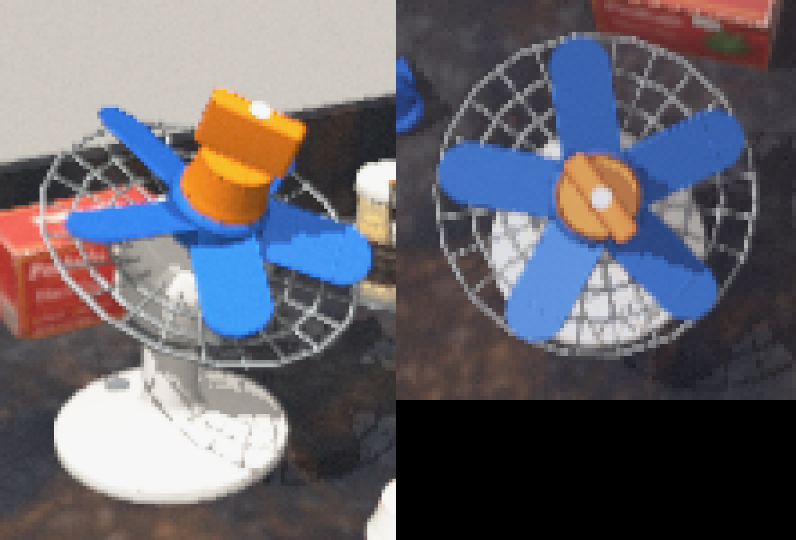

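```bash
cat > fit.py <<'E'
from h import *
from scipy.optimize import minimize
from scipy.spatial.transform import Rotation as Rn
S=4
def mask(n):
    im=cv2.imread(f"pics/{n}0.png");im=cv2.resize(im,None,fx=S,fy=S,interpolation=cv2.INTER_CUBIC);h=cv2.cvtColor(im,cv2.COLOR_BGR2HSV)
    m=cv2.inRange(h,(5,100 if n=="top" else 150,80),(22,255,255))
    u,v=(258,190) if n=="scene" else (260,189)
    w=np.zeros_like(m);w[(v-26)*S:(v+26)*S,(u-26)*S:(u+26)*S]=255;m&=w
    m=cv2.morphologyEx(m,cv2.MORPH_CLOSE,np.ones((17,17)));k,l,s,c=cv2.connectedComponentsWithStats(m)
    return (l==1+s[1:,4].argmax()).astype(np.uint8)
M={n:mask(n) for n in("scene","top")}
th=np.linspace(0,2*np.pi,40)
circ=lambda r,z:np.c_[r*np.cos(th),r*np.sin(th),0*th+z]
sk=np.r_[circ(.0275,0),circ(.0245,.006),circ(.0245,.032)]
box=np.array([[x,y,z] for x in(-.03,.03) for y in(-.008,.008) for z in(.032,.069)])
def pose(p):
    R=Rn.from_euler("z",p[2])*Rn.from_euler("y",-25,degrees=True)
    return np.array([p[0],p[1],.095]),R
def render(n,p):
    o,R=pose(p);Q=R*Rn.from_euler("z",p[3]);c=o+R.apply([0,0,.112]);w=np.zeros((420*S,560*S),np.uint8)
    for b in(sk,box):
        u=(proj(n,c+Q.apply(b))+.5)*S-.5
        cv2.fillConvexPoly(w,cv2.convexHull(u.round().astype(np.int32)),1)
    return w
def cost(p): return sum(np.sum(render(n,p)!=M[n])/M[n].sum() for n in M)
if __name__=="__main__":
    best=None
    for a in np.arange(0,3.14,.4):
        x0=np.array([.634,.19,.5,a]);sim=np.r_[[x0],x0+np.diag([.01,.01,.15,.25])]
        r=minimize(cost,x0,method="Nelder-Mead",options=dict(initial_simplex=sim,maxiter=150))
        if best is None or r.fun<best.fun:best=r
    p=best.x;o,R=pose(p);print(best.fun,p,{n:M[n].sum()/S/S for n in M})
    print("axis",R.apply([0,0,1]),"nut top",o+R.apply([0,0,.181]),"bar dir",(R*Rn.from_euler("z",p[3])).apply([1,0,0]))
    o1,d1=ray("scene",(262,180));o2,d2=ray("top",(261,189.2))
    s=np.linalg.lstsq(np.c_[d1,-d2],o2-o1,rcond=None)[0];print("dot",o1+d1*s[0],o2+d2*s[1])
    np.save("p.npy",p);t=[]
    for n in M:
        im=cv2.resize(cv2.imread(f"pics/{n}0.png"),None,fx=S,fy=S,interpolation=3)
        cs,_=cv2.findContours(render(n,p),0,1);cv2.drawContours(im,cs,-1,(0,255,0),1)
        bc=proj(n,np.c_[p[0]+.078*np.cos(th),p[1]+.078*np.sin(th),0*th])*S+1.5;cv2.polylines(im,[bc.astype(np.int32)],True,(0,0,255),1)
        u,v=(247,225) if n=="scene" else (260,189)
        t.append(im[(v-65)*S:(v+65)*S,(u-48)*S:(u+48)*S])
    cv2.imwrite("pics/fit.png",np.hstack(t))
E
python3 fit.py
```

```text
Traceback (most recent call last):
  File "fit.py", line 31, in <module>
    r=minimize(cost,x0,method="Nelder-Mead",options=dict(initial_simplex=sim,maxiter=150))
  File "fit.py", line 26, in cost
    def cost(p): return sum(np.sum(render(n,p)!=M[n])/M[n].sum() for n in M)
                        ~~~^^^^^^^^^^^^^^^^^^^^^^^^^^^^^^^^^^^^^^^^^^^^^^^^^
  File "fit.py", line 26, in <genexpr>
    def cost(p): return sum(np.sum(render(n,p)!=M[n])/M[n].sum() for n in M)
                                   ~~~~~~^^^^^
  File "fit.py", line 23, in render
    u=(proj(n,c+Q.apply(b))+.5)*S-.5
       ~~~~^^^^^^^^^^^^^^^^
  File "h.py", line 8, in proj
    K,D,r,t=cam(n);return cv2.projectPoints(np.array(P,float).reshape(-1,1,3),r,t,K,D)[0].reshape(-1,2)
            ~~~^^^
  File "h.py", line 4, in cam
    p=bot.camera_params(n);f=210/np.tan(np.radians(p["fov_y"])/2)
ValueError: time passes only in moves, steps and waits
```

Too many calls to camera_params; I'll cache it.

```bash
sed -i 's/^import numpy as np,cv2/import numpy as np,cv2,functools/; s/^def cam/@functools.cache\ndef cam/' h.py; python3 fit.py
```

```text
0.3126150272825712 [0.63582108 0.18060788 0.35107809 3.73520244] {'scene': np.float64(805.75), 'top': np.float64(342.375)}
axis [-0.3968396  -0.14534279  0.90630779] nut top [0.56399311 0.15430084 0.25904171] bar dir [-0.51306913 -0.78360462 -0.35031966]
dot [0.56408625 0.1531128  0.26032498] [0.56365512 0.15248033 0.26004461]
```

View pics/fit.png

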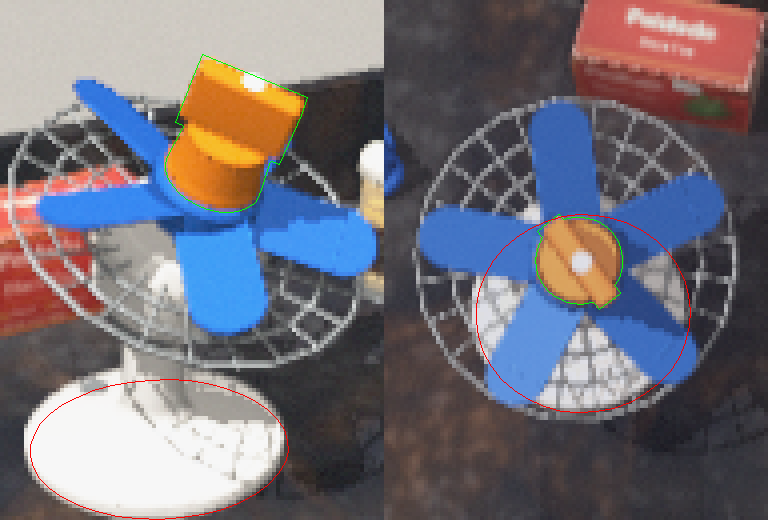

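Fit is good: the outlines match, and the measured dot agrees within 2 mm. The fan axis also points almost exactly at the top camera, which confirms the tilt and yaw. Next is the plan to the hover pose.

```bash
cat > plan.py <<'E'
from fit import pose
from h import *
from scipy.spatial.transform import Rotation as Rn
p=np.load("p.npy")
o,R=pose(p);N=R*Rn.from_euler("z",p[3]);ax=R.apply([0,0,1])
ny=N.apply([0,1,0])
if abs(np.angle(np.exp(1j*(np.arctan2(ny[1],ny[0])-2.46))))>np.pi/2: ny=-ny
T=Rn.from_matrix(np.c_[np.cross(ny,-ax),ny,-ax])   # tool at grasp
def tcp(h): return o+ax*h
def rel(pos,rot):
    s=bot.read_state();C=Rn.from_rotvec(s["tcp_rot"])
    d=C.inv().apply(np.array(pos)-s["tool_pos"])/.6;r=(C.inv()*rot).as_rotvec()/np.pi
    print("t",s["time"],"q",s["q"].round(2),"shift",d.round(4),"turn",r.round(4))
E
python3 - <<'E'
from plan import *
print(tcp(.2755),T.as_rotvec(),ny)
rel(tcp(.2755),T)
s=bot.read_state();C=Rn.from_rotvec(s["tcp_rot"])
# intermediate: q6 at about -1.1
I=T*Rn.from_euler("z",1.2);rel(tcp(.2755),I)
E
```

```text
[0.52649177 0.14056594 0.3446878 ] [-1.23186362  2.41107815 -0.07261128] [-0.76110341  0.60401926 -0.23639445]
t 0.1 q [-1.27  0.26  1.61 -0.    1.27 -0.04] shift [ 0.9059 -1.059  -0.1471] turn [0.1756 0.0528 0.7888]
t 0.1 q [-1.27  0.26  1.61 -0.    1.27 -0.04] shift [ 0.9059 -1.059  -0.1471] turn [-0.1758  0.0558 -0.7964]
```

play_rows(
  commands=[
    [[0.42,-0.5,-0.14,-0.08,0.02,-0.38,-1],[0.42,-0.5,-0.14,-0.08,0.02,-0.38,-1],[0.42,-0.5,-0.14,-0.08,0.02,-0.38,-1],[0.42,-0.5,-0.14,-0.08,0.02,-0.38,-1],[0.42,-0.5,-0.14,-0.08,0.02,-0.38,-1],[0.42,-0.5,-0.14,-0.08,0.02,-0.38,-1],[0.42,-0.5,-0.14,-0.08,0.02,-0.38,-1],[0.42,-0.5,-0.14,-0.08,0.02,-0.38,-1]],
  ],
  force=60,
)

```text
time: 0.9
tool_pos: [0.3603, -0.2706, 0.3401]
tcp_rot: [2.118, 2.007, 0.142]
wrist_force: [1.0, -0.5, 0.8]
width: 0.999
grip_force: 0.0
```

Run:
```python
from plan import *
rel(tcp(.2755),T);rel(tcp(.2755),T*Rn.from_euler("z",1.2))
```

```text
t 0.9 q [-0.76 -0.37  2.07  0.09  1.21 -0.73] shift [ 0.6985  0.2416 -0.0103] turn [-0.1219 -0.041  -0.7985]
t 0.9 q [-0.76 -0.37  2.07  0.09  1.21 -0.73] shift [ 0.6985  0.2416 -0.0103] turn [-0.1007  0.0284 -0.421 ]
```

play_rows(
  commands=[
    [[0.6,0.21,-0.01,-0.1,0.028,-0.4,-1],[0.6,0.21,-0.01,-0.1,0.028,-0.4,-1],[0.6,0.21,-0.01,-0.1,0.028,-0.4,-1],[0.6,0.21,-0.01,-0.1,0.028,-0.4,-1],[0.6,0.21,-0.01,-0.1,0.028,-0.4,-1],[0.6,0.21,-0.01,-0.1,0.028,-0.4,-1],[0.6,0.21,-0.01,-0.1,0.028,-0.4,-1],[0.6,0.21,-0.01,-0.1,0.028,-0.4,-1]],
  ],
)

```text
time: 1.7
tool_pos: [0.5064, 0.083, 0.3449]
tcp_rot: [0.571, 2.686, 0.284]
wrist_force: [-0.6, 0.4, 0.0]
width: 1.002
grip_force: 0.0
```

Run:
```python
from plan import *
rel(tcp(.2755),T)
```

```text
t 1.7 q [ 0.05 -0.36  2.09  0.11  0.99 -1.14] shift [0.0127 0.0977 0.025 ] turn [-0.0103 -0.0008 -0.4319]
```

play_rows(
  commands=[
    [[0.0127,0.0977,0.025,-0.01,0,-0.432,-1],[0.0127,0.0977,0.025,-0.01,0,-0.432,-1],[0.0127,0.0977,0.025,-0.01,0,-0.432,-1],[0.0127,0.0977,0.025,-0.01,0,-0.432,-1],[0.0127,0.0977,0.025,-0.01,0,-0.432,-1],[0.0127,0.0977,0.025,-0.01,0,-0.432,-1],[0.0127,0.0977,0.025,-0.01,0,-0.432,-1],[0.0127,0.0977,0.025,-0.01,0,-0.432,-1]],
  ],
)

```text
time: 2.5
tool_pos: [0.5265, 0.137, 0.3443]
tcp_rot: [-1.034, 2.503, -0.034]
wrist_force: [0.3, 0.9, -1.0]
width: 1.004
grip_force: 0.0
```

Run:
```python
from plan import *
rel(tcp(.2755),T)
rel(tcp(.2155),T)
```

```text
t 2.5 q [ 0.17 -0.29  2.05  0.09  0.96 -2.22] shift [-0.0042  0.0041  0.0002] turn [-0.0015 -0.0017 -0.0507]
t 2.5 q [ 0.17 -0.29  2.05  0.09  0.96 -2.22] shift [-0.0047  0.0046  0.1002] turn [-0.0015 -0.0017 -0.0507]
```

play_rows(
  commands=[
    [[-0.0047,0.0046,0.1,-0.0015,-0.0017,-0.05,-1],[-0.0047,0.0046,0.1,-0.0015,-0.0017,-0.05,-1],[-0.0047,0.0046,0.1,-0.0015,-0.0017,-0.05,-1],[-0.0047,0.0046,0.1,-0.0015,-0.0017,-0.05,-1],[-0.0047,0.0046,0.1,-0.0015,-0.0017,-0.05,-1]],
  ],
)

```text
time: 3.0
tool_pos: [0.5514, 0.1493, 0.2933]
tcp_rot: [-1.218, 2.413, -0.071]
wrist_force: [0.2, 0.0, 0.5]
width: 1.0
grip_force: 0.0
```

Run:
```python
from plan import *
rel(tcp(.2155),T);rel(tcp(.1755),T)
a=bot.read_camera("scene")[130:280,190:300];b=bot.read_camera("top")[140:240,210:310]
o=np.zeros((540,796,3),np.uint8);o[:,:396]=cv2.resize(a,(396,540),interpolation=3);o[:400,396:]=cv2.resize(b,(400,400),interpolation=3);cv2.imwrite("pics/near.png",o)
```

```text
t 3.0 q [ 0.18 -0.21  2.08  0.1   0.84 -2.37] shift [0.0028 0.0025 0.0037] turn [-0.0009  0.0009 -0.003 ]
t 3.0 q [ 0.18 -0.21  2.08  0.1   0.84 -2.37] shift [0.003  0.0027 0.0704] turn [-0.0009  0.0009 -0.003 ]
```

View pics/near.png

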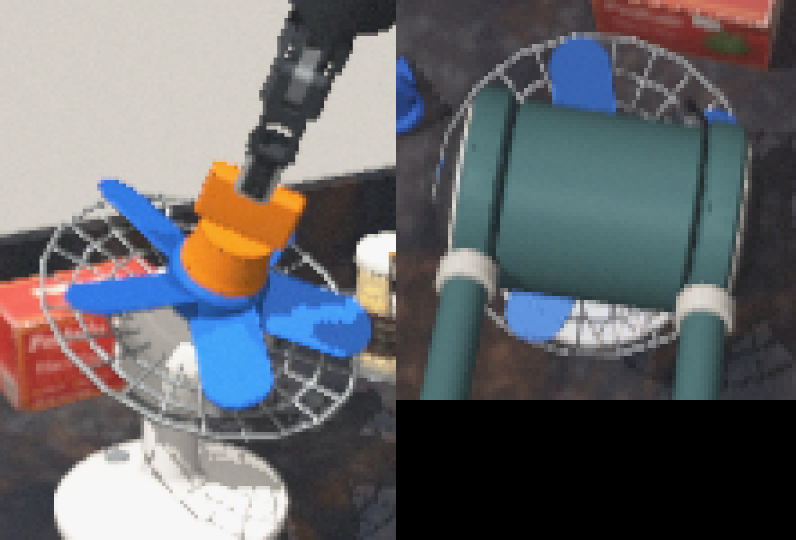

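The finger in the scene view sits centred on the bar, at about crop (262,180), and is aligned with it. I'll descend and close.

play_rows(
  commands=[
    [[0.002,0.002,0.035,0,0,-0.003,-1],[0.003,0.0025,0.07,0,0,-0.003,-1],[0.003,0.0025,0.07,0,0,-0.003,-1],[0.003,0.0025,0.07,0,0,-0.003,1],[0.003,0.0025,0.07,0,0,-0.003,1],[0.003,0.0025,0.07,0,0,-0.003,1],[0.003,0.0025,0.07,0,0,-0.003,1],[0.003,0.0025,0.07,0,0,-0.003,1]],
  ],
  force=50,
)

```text
time: 3.9
tool_pos: [0.5657, 0.1549, 0.2532]
tcp_rot: [-1.232, 2.408, -0.074]
wrist_force: [-2.7, -1.4, 4.0]
width: 0.176
grip_force: 49.7
```

play_rows(
  commands=[
    [[0,0,0,0,0,0,1],[0,0,0,0,0,0,1],[0,0,0,0,0,0,1],[0,0,0,0,0,0,1]],
  ],
)

```text
time: 4.3
tool_pos: [0.5656, 0.1549, 0.2531]
tcp_rot: [-1.232, 2.409, -0.074]
wrist_force: [-4.5, -1.6, 5.7]
width: 0.18
grip_force: 50.0
```

Run:
```python
from plan import *
rel(tcp(.1755),T);s=bot.read_state();print(s["wrist_force"],s["torque"])
```

```text
t 4.3 q [ 0.19 -0.15  2.1   0.1   0.76 -2.39] shift [-0.0013 -0.0009 -0.001 ] turn [-0.0005  0.0005  0.0003]
[-4.48881281 -1.60929309  5.66311671] [-0.12703742  0.55564724  0.01026843]
```

play_rows(
  commands=[
    [[0,0,-0.0008,0,0,0.0444,1],[0,0,-0.0016,0,0,0.0889,1],[0,0,-0.0024,0,0,0.1333,1],[0,0,-0.0032,0,0,0.1778,1],[0,0,-0.004,0,0,0.2222,1],[0,0,-0.0048,0,0,0.2667,1],[0,0,-0.0056,0,0,0.3111,1],[0,0,-0.0065,0,0,0.3556,1]],
  ],
)

```text
time: 5.1
tool_pos: [0.5633, 0.1542, 0.2548]
tcp_rot: [0.242, 2.725, 0.258]
wrist_force: [-0.2, -0.8, 0.3]
width: 0.178
grip_force: 49.1
```

```bash
cat > chk.py <<'E'
from plan import *
s=bot.read_state();C=Rn.from_rotvec(s["tcp_rot"]);d=R.inv().apply(s["tool_pos"]-o)
print("head xyz mm",(d*1e3).round(1),"turned",((T.inv()*C).as_rotvec()).round(3),"F",R.inv().apply(s["wrist_force"]).round(1),"M",R.inv().apply(s["torque"]).round(2),s["width"],s["q"][5])
E
python3 chk.py
```

```text
head xyz mm [-2.400e+00  1.000e-01  1.774e+02] turned [0.000e+00 1.000e-03 1.122e+00] F [-0.3 -0.6  0.5] M [-0.08  0.36 -0.02] 0.1784646831306818 -1.264365912712436
```

play_rows(
  commands=[
    [[0,0,-0.0008,0,0,0.0444,1],[0,0,-0.0016,0,0,0.0889,1],[0,0,-0.0024,0,0,0.1333,1],[0,0,-0.0032,0,0,0.1778,1],[0,0,-0.004,0,0,0.2222,1],[0,0,-0.0048,0,0,0.2667,1],[0,0,-0.0056,0,0,0.3111,1],[0,0,-0.0065,0,0,0.3556,1]],
  ],
)

```text
time: 5.9
tool_pos: [0.5619, 0.1544, 0.2587]
tcp_rot: [1.723, 2.28, 0.534]
wrist_force: [-0.1, 3.3, -0.3]
width: 0.177
grip_force: 49.0
```

```bash
python3 chk.py
```

```text
head xyz mm [ -1.9   0.8 181.5] turned [-2.00e-03 -0.00e+00  2.24e+00] F [ 0.8  3.1 -0.7] M [0.6  0.12 0.06] 0.17744478701140085 -0.14698381773555605
```

play_rows(
  commands=[
    [[0,0,-0.0008,0,0,0.0444,1],[0,0,-0.0016,0,0,0.0889,1],[0,0,-0.0024,0,0,0.1333,1],[0,0,-0.0032,0,0,0.1778,1],[0,0,-0.004,0,0,0.2222,1],[0,0,-0.0048,0,0,0.2667,1],[0,0,-0.0056,0,0,0.3111,1],[0,0,-0.0065,0,0,0.3556,1]],
  ],
)

```text
time: 6.7
tool_pos: [0.561, 0.1539, 0.2627]
tcp_rot: [2.86, 1.092, 0.682]
wrist_force: [1.6, 2.7, 0.2]
width: 0.182
grip_force: 49.0
```

play_rows(
  commands=[
    [[0,0,-0.0008,0,0,0.04,1],[0,0,-0.0008,0,0,0.04,1]],
  ],
)

```text
time: 6.9
tool_pos: [0.561, 0.1535, 0.2633]
tcp_rot: [-2.906, -0.914, -0.679]
wrist_force: [1.7, 1.5, 0.8]
width: 0.175
grip_force: 48.9
```

```bash
python3 chk.py
```

```text
head xyz mm [ -1.    0.3 186.2] turned [ 3.000e-03  2.000e-03 -2.807e+00] F [ 2.2  0.8 -0.2] M [ 0.13 -0.23  0.04] 0.17496965373073015 1.0907607417183245
```

play_rows(
  commands=[
    [[0,0,-0.005,0,0,0,1],[0,0,-0.01,0,0,0,1],[0,0,-0.02,0,0,0,1],[0,0,-0.03,0,0,0,1]],
  ],
)

```text
time: 7.3
tool_pos: [0.5526, 0.1501, 0.2794]
tcp_rot: [-2.908, -0.917, -0.674]
wrist_force: [0.3, 0.1, -0.1]
width: 0.18
grip_force: 49.0
```

```bash
python3 chk.py
```

```text
head xyz mm [ -2.4  -0.  204.5] turned [-1.000e-03  0.000e+00 -2.808e+00] F [ 0.3 -0.1 -0.3] M [0.01 0.23 0.05] 0.1799509141596755 1.0908715477488375
```

play_rows(
  commands=[
    [[0,0,-0.05,0,0,0,1],[0,0,-0.1,0,0,0,1],[0,0,-0.16,0,0,0,1],[0,0,-0.16,0,0,0,1]],
  ],
)

```text
time: 7.7
tool_pos: [0.516, 0.1362, 0.3735]
tcp_rot: [-2.905, -0.916, -0.692]
wrist_force: [0.1, 0.0, 0.7]
width: 0.179
grip_force: 49.1
```

```bash
cat >> plan.py <<'E'
def down(x,y,z):
    C=Rn.from_rotvec(bot.read_state()["tcp_rot"]);zt=C.apply([0,0,1])
    a=np.cross(zt,[0,0,-1]);n=np.linalg.norm(a)
    D=Rn.from_rotvec(a/n*np.arctan2(n,-zt[2]))*C if n>1e-9 else C
    rel([x,y,z],D)
E
python3 - <<'E'
from plan import *
down(.531,-.195,.25)
E
python3 chk.py
```

```text
t 7.7 q [ 0.16 -0.33  2.03  0.09  1.01  1.09] shift [-0.3664  0.4475  0.115 ] turn [ 0.0373 -0.1373  0.    ]
head xyz mm [  1.9  -0.5 306.4] turned [ 0.012  0.01  -2.808] F [ 0.4 -0.   0.6] M [-0.01  0.23 -0.01] 0.1789667184693973 1.0927425175519654
```

play_rows(
  commands=[
    [[-0.03,0.035,0,0.005,-0.02,0,1],[-0.08,0.1,0.02,0.01,-0.04,0,1],[-0.14,0.17,0.04,0.015,-0.06,0,1],[-0.2,0.24,0.06,0.02,-0.08,0,1],[-0.26,0.31,0.08,0.026,-0.1,0,1],[-0.31,0.38,0.1,0.032,-0.12,0,1],[-0.35,0.43,0.112,0.037,-0.135,0,1],[-0.366,0.447,0.115,0.0373,-0.1373,0,1]],
  ],
)

```text
time: 8.5
tool_pos: [0.5282, -0.1974, 0.2402]
tcp_rot: [-2.993, -0.941, 0.023]
wrist_force: [-0.2, 0.5, -0.9]
width: 0.182
grip_force: 49.1
```

play_rows(
  commands=[
    [[0,0,0,0,0,0,1],[0,0,0,0,0,0,1],[0,0,0,0,0,0,1]],
  ],
)

```text
time: 8.8
tool_pos: [0.5289, -0.1936, 0.2435]
tcp_rot: [-2.994, -0.944, 0.014]
wrist_force: [0.1, -0.7, 0.1]
width: 0.18
grip_force: 49.1
```

Run:
```python
from plan import *
down(.531,-.195,.09)
a=bot.read_camera("scene");cv2.imwrite("pics/held.png",cv2.resize(a[120:320,280:480],(600,600),interpolation=3))
```

```text
t 8.8 q [-0.39  0.07  1.86 -0.    1.23  0.57] shift [0.0036 0.0053 0.2557] turn [-0.0016  0.0026 -0.    ]
```

View pics/held.png

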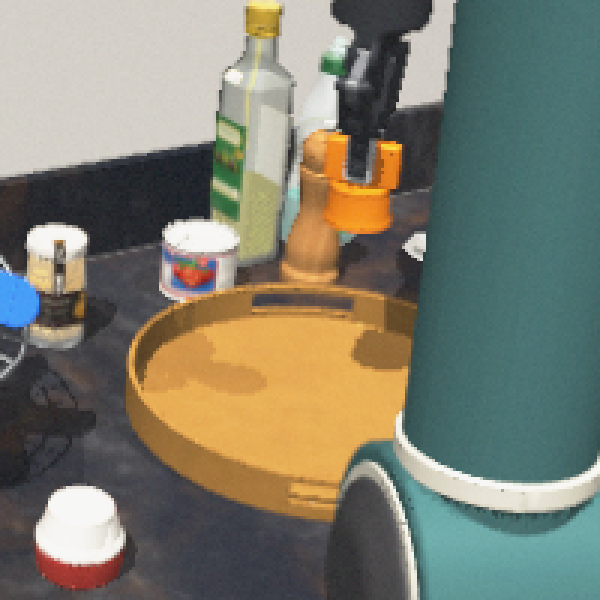

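The nut is held upright over the tray, at crop (362,185), and nothing else has moved. I'll descend.

play_rows(
  commands=[
    [[0,0,0.03,0,0,0,1],[0,0,0.08,-0.001,0.002,0,1],[0.002,0.003,0.13,-0.0016,0.0026,0,1],[0.003,0.005,0.18,-0.0016,0.0026,0,1],[0.003,0.005,0.22,-0.0016,0.0026,0,1],[0.003,0.005,0.245,-0.0016,0.0026,0,1],[0.003,0.005,0.255,-0.0016,0.0026,0,1],[0.003,0.005,0.255,-0.0016,0.0026,0,1]],
  ],
)

```text
time: 9.65
tool_pos: [0.5307, -0.1954, 0.0902]
tcp_rot: [2.996, 0.945, -0.001]
wrist_force: [0.5, 0.4, 0.1]
width: 0.182
grip_force: 49.1
```

play_rows(
  commands=[
    [[0,0,0.005,0,0,0,1],[0,0,0.01,0,0,0,1],[0,0,0.015,0,0,0,1],[0,0,0.015,0,0,0,1]],
  ],
)

```text
time: 10.05
tool_pos: [0.5307, -0.196, 0.0812]
tcp_rot: [2.996, 0.944, -0.0]
wrist_force: [-0.2, -0.6, -0.8]
width: 0.18
grip_force: 49.1
```

Run:
```python
from plan import *
down(.531,-.195,.069);print(bot.read_state()["tool_pos"])
```

```text
t 10.05 q [-0.4   0.23  2.   -0.    0.91  0.56] shift [ 0.0014 -0.0011  0.0203] turn [ 0.0001  0.0001 -0.    ]
[ 0.53072042 -0.19601372  0.08119786]
```

Now I'll go down in small steps until the wrist shows contact.

play_rows(
  commands=[
    [[0,0,0.003,0,0,0,1],[0,0,0.006,0,0,0,1],[0,0,0.009,0,0,0,1],[0,0,0.012,0,0,0,1],[0,0,0.014,0,0,0,1],[0,0,0.016,0,0,0,1],[0,0,0.016,0,0,0,1]],
  ],
)

```text
time: 10.75
tool_pos: [0.5306, -0.1959, 0.0713]
tcp_rot: [2.996, 0.944, -0.001]
wrist_force: [-0.6, 0.1, -0.5]
width: 0.175
grip_force: 49.1
```

play_rows(
  commands=[
    [[0,0,0.0015,0,0,0,1],[0,0,0.003,0,0,0,1],[0,0,0.003,0,0,0,1]],
  ],
)

```text
time: 11.05
tool_pos: [0.5307, -0.196, 0.0697]
tcp_rot: [2.996, 0.944, -0.0]
wrist_force: [0.7, 0.3, -1.1]
width: 0.185
grip_force: 49.1
```

play_rows(
  commands=[
    [[0,0,0.001,0,0,0,1],[0,0,0.002,0,0,0,1],[0,0,0.002,0,0,0,1]],
  ],
)

```text
time: 11.35
tool_pos: [0.5309, -0.1961, 0.0689]
tcp_rot: [2.996, 0.944, 0.0]
wrist_force: [-0.5, -0.5, 1.2]
width: 0.178
grip_force: 49.5
```

play_rows(
  commands=[
    [[0,0,0.001,0,0,0,1],[0,0,0.002,0,0,0,1],[0,0,0.002,0,0,0,1]],
  ],
)

```text
time: 11.65
tool_pos: [0.5309, -0.1961, 0.0687]
tcp_rot: [2.996, 0.944, -0.0]
wrist_force: [-3.9, 1.8, 8.2]
width: 0.183
grip_force: 50.7
```

There's contact at TCP z = 69 mm, as predicted. I'll release and retreat.

play_rows(
  commands=[
    [[0,0,0,0,0,0,0.3],[0,0,0,0,0,0,0],[0,0,0,0,0,0,-0.5],[0,0,0,0,0,0,-1],[0,0,0,0,0,0,-1],[0,0,0,0,0,0,-1]],
  ],
)

```text
time: 12.25
tool_pos: [0.5307, -0.1959, 0.0672]
tcp_rot: [2.996, 0.944, -0.0]
wrist_force: [0.6, 0.3, 0.8]
width: 0.996
grip_force: 0.0
```

play_rows(
  commands=[
    [[0,0,-0.01,0,0,0,-1],[0,0,-0.04,0,0,0,-1],[0,0,-0.1,0,0,0,-1],[0,0,-0.17,0,0,0,-1],[0,0,-0.24,0,0,0,-1],[0,0,-0.3,0,0,0,-1],[0,0,-0.3,0,0,0,-1]],
  ],
)

```text
time: 12.95
tool_pos: [0.5344, -0.1974, 0.2553]
tcp_rot: [2.988, 0.942, 0.015]
wrist_force: [0.7, -0.5, -0.8]
width: 0.997
grip_force: 0.0
```

Run:
```python
from h import *
a=bot.read_camera("scene");cv2.imwrite("pics/end.png",cv2.resize(a[120:360,210:450],(600,600),interpolation=3))
```

```text
(no output)
```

View pics/end.png

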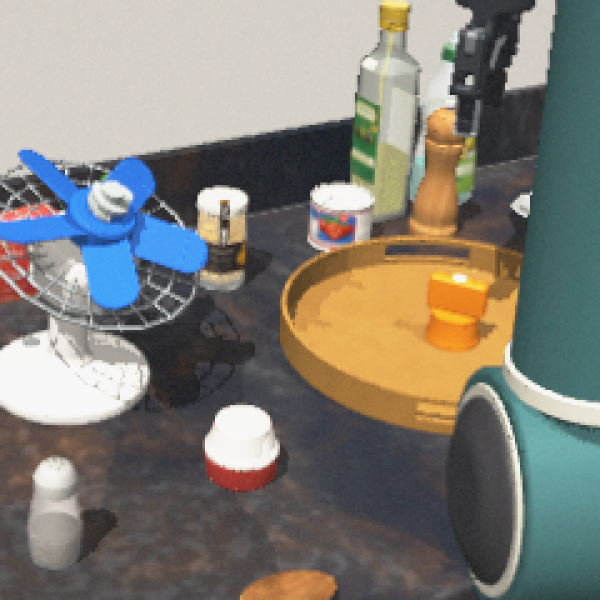

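The nut stands upright in the tray, at crop (457,310). The stub is bare, the bystanders are untouched and the gripper is clear.

```bash
python3 -c "
from workcell import bot
print(bot.finish_job())"
```

```text
the job is handed in; nothing more can be done
None
```

The orange nut is unscrewed and stands upright, open end down, near the middle of the tray, with the salt shaker, timer and honey jar untouched; the job was handed in at about 13 s, and no verdict was returned.

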